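# Tip the dough mould carved side up and set it against the rail

### The job

The heavy wooden mould on the pastry board was left with its carved hollow face down. It is too wide to grip, so tip it over on the mat a quarter turn at a time, letting it come to rest on its side before the second turn and never picking it up, until the carved face is up; then slide it back until it sits flush and square against the board's back rail, ready for dough to be pressed in. Do not disturb anything else.

Things in the scene. Friction and masses are not known exactly. Their poses are not given: they have to be found in the camera images.
- mould: Beech dough mould: plain brown block 130 mm long (x axis) by 90 x 90 mm (y, z), 0.5 to 0.8 kg; origin at the block's centre. It lies near the left or right end of the mat, x roughly along the board's x (within 0.35 rad), z up. On the grippy mat a push near the top of a side tips it over its far lower edge (it falls on by itself past 45 degrees); a push up to 55 mm above the mat slides it.
- carved (a point): Centre of the mould's carved face: its -z face, 45 mm from the block's centre, face down on the mat at the start. A bread-baby shaped hollow, 14 mm deep, is carved in it; the other five faces are flat and plain. Carved face up means that the mould's z axis points down.
- board: Fixed wooden pastry board 400 x 740 mm (x, y) on the table, covered from its front edge to the rail by a grey non-slip silicone mat (friction 0.7 to 1.0). Origin at the centre of the underside; the mat's surface is 21 mm above it. x points away from the robot to the back rail, y left along the rail, z up.
- rail (a point): On the mat at the foot of the rail's front face, mid-length. The upright rail runs along the whole rear edge of the board (parallel to the board's y), 20 mm thick; its front face, in the plane of this point, faces the robot and rises 42 mm above the mat. Axes as the board's.
- bowl: Steel bowl, 120 mm across, 55 mm high, at the other end of the mat from the mould; stands on the mat; origin at the centre of its underside. Leave it alone.
- jar: Glass jar, 60 mm across, 105 mm high, near the rail at one end; stands on the mat; origin at the centre of its underside. Leave it alone.
- tin: Round tin, 64 mm across, 85 mm high, near the rail at the other end; stands on the mat; origin at the centre of its underside. Leave it alone.
- scraper: Bench scraper with black handle, 60 x 120 x 22 mm, lying flat near the board's right front corner; lies on the mat; origin at the centre of its underside. Leave it alone.
- brush: Pastry brush, 155 mm long (its y axis), 36 mm wide, 14 mm high, lying near the board's left front corner; lies on the mat; origin at the centre of its underside. Leave it alone.
- cutter: Round steel cutter ring, 84 mm across, 45 mm high, on the table left of the board; origin at the centre of its underside. Leave it alone.
- mug: White mug, 80 mm across, 85 mm high, on the table right of the board; origin at the centre of its underside. Leave it alone.

How it is judged:
By the outcome, as a careful person would: the job done as asked, in the order asked, and still so for the second after the job is handed in, with the robot touching nothing.
It also fails if it takes over 58 s, if anything falls off the work surface, if the arm or the gripper's body presses on something with over 40 N, if the wrist force passes 120 N, or if a joint passes its speed limit or range.

### The arm

A 6-joint arm with a two-finger parallel gripper is mounted at the origin on the work surface. World frame = base frame: x ahead of the robot, y to its left, z up, the work surface at z = 0. Lengths are in m, angles in rad, forces in N, time in s.
With the tool pointing down it reaches from about 0.225 to 0.875 m from the base axis. Payload 3.4 kg.
Tool frame: the origin (TCP) lies between the finger pads; the fingertips stand 11 mm ahead of it and the grasp point (between the pads) lies 8 mm behind it (tips_ahead is the distance from the TCP to the fingertips, in m); z points along the fingers, x is the direction in which the jaws open and shut, and the axes are right-handed (so a half turn about z gives the same grasp; the last joint's range is limited). The gripper opens to 85 mm and grips with 20 to 120 N. Pads are 22 mm wide; open, the fingers measure 114 mm over their backs; the gripper's body (76 mm by 85 mm) begins 54 mm behind the grasp point. The pads swing forward as they close: fully open they stand 13 mm farther back than shut.
Start: joints at [1.045, 0.276, 1.505, -0, 1.361, -0.121], TCP at [0.226, 0.529, 0.242] pointing down, gripper open.
Joint ranges: [-2.89, 2.89], [-0.75, 2.08], [0.22, 2.7], [-1.18, 4.32], [0.11, 2.71], [-2.7, 2.7]. Speed limits (rad/s): [2.57, 2.57, 3.14, 3.14, 3.14, 3.14].

### API

Orientations are given as a unit quaternion [w, x, y, z].
In Python, from rig import get_state, get_image, sign_off, masks_of, tips_ahead gives the robot as it stands.
- The arm moves only by the tool play_rows, never from a script. Its argument "series" is a list of rows, each an object of numbers: "fingers": the closure, from -1 (fully open) to 1 (shut); "dx", "dy", "dz": the shift along the world's x, y, z in mm; "turn": the turn about the world's z in rad. A call has 1 to 20 rows; each row shifts and turns the pose as measured when the row begins; what a row does not reach is not made up. A row lasts 1/12 s, in which the tool goes at most 41.7 mm and 7.16 degrees, less where a joint would pass 70% of its speed; a pose out of reach is approached as far as the arm can. A call with a gripper value outside its range is refused whole. The fingers move at their own pace and stop on an object; "squeeze" is the grip in N (left out, the last holds). Time passes only in rows, so rows that do not move let the fingers close. It gives the time, the measured TCP pose, the force and the opening at its end, in the units of the state.
- get_state(): the state, without advancing time (a new reading comes with each control period).
- get_image(name): name is "scene" or "top" or "wrist"; returns a dict with "pixels" (420x560x3 uint8, red, green, blue), "vfov" (degrees; the focal length in pixels is half the picture's height over the tangent of half this angle, whatever the lens; pixels are square), "cx", "cy" (the principal point, pixels), "rvec" (rotation vector, rad) and "tvec" (3), from world to camera coordinates, as OpenCV has them; the wrist camera has in their place "hand_eye" (4x4, takes a point from camera to tool coordinates, whose origin is the TCP and whose axes are the tool frame's). Camera axes: x right, y down, z forward; pixel columns grow to the right and rows downward; lengths in m; the calibration is good to about 2 mm. A picture is of the moment at which its call begins: read the wrist's pose just before it. There is no depth.
- sign_off(): hands the job in, once; it reports no verdict.
Trained networks look in a picture, given as the dict that the camera call returned (one of the last four; its "shot" number tells which), for a name from the list of things; names that differ only in an ending like _2 or _b are one class to them, and where a whole thing is asked for, a point or a joint stands for the part that bears it (a point fixed in the world has none). Each returns a list of dicts, best first, with "p" (0 to 1); they miss things now and then, are a little off and sometimes report something else, mostly with a low value. They report only what shows in the picture. A call takes as long as a camera call.
- masks_of(picture, label): "region" (420x560 bool, what is visible of it) and "xy" ([column, row] in pixels, amid what is visible of it).
The state is a dict: "clock": time; "qpos": joint angles; "qd": joint speeds; "effort": joint torques, N m; "position": TCP position; "ee_rot": TCP orientation; "contact_force": force on the tool from outside, world axes, zero at the start; "moment": the same for the moment, N m; "width": finger opening in m.
Only numpy, scipy, OpenCV 4.12 (cv2) and the standard library are available. Lean on these libraries where they do the work, as an engineer would, in place of code of your own. Each camera call takes 0.05 s, during which the arm holds its last target. There are 200 camera calls.

## Working session

There is one attempt and no reset: what is moved stays moved. The work goes in short steps, Python scripts to look and compute and a tool call to move; the robot and the scene stay as the last step left them, time stands still between calls to the robot, and variables do not carry over. Pictures are saved under pics/ and viewed, about 8 in all and at most 12, crops included, and the job is handed in when it is done.

Besides the shell and the picture viewer there is one more tool, called after "Emit:" as name(argument=value, ...), one argument or row to a line, values as JSON. play_rows: Moves the arm, as the interface text tells. Its arguments: {"type":"object","properties":{"series":{"type":"array"},"squeeze":{"type":"number"}},"required":["series"]}

```bash
mkdir -p pics
cat > h.py <<'E'
import numpy as np,cv2
from rig import *
def K(im):
    h=im["pixels"].shape[0];f=h/2/np.tan(np.radians(im["vfov"])/2)
    return np.array([[f,0,im["cx"]],[0,f,im["cy"]],[0,0,1.]])
def back(im,uv,z):
    R=cv2.Rodrigues(np.array(im["rvec"],float))[0];t=np.array(im["tvec"],float).ravel()
    uv=np.atleast_2d(uv).astype(float);d=np.c_[uv,np.ones(len(uv))]@np.linalg.inv(K(im)).T@R
    c=-R.T@t;return c+d*((z-c[2])/d[:,2])[:,None]
def proj(im,P):
    return cv2.projectPoints(np.array(P,float),np.array(im["rvec"],float),np.array(im["tvec"],float),K(im),None)[0][:,0]
def save(im,n): cv2.imwrite("pics/"+n,im["pixels"][:,:,::-1])
E
python3 - <<'E'
from h import *
s=get_state();print(s["clock"],s["position"],s["ee_rot"],s["width"],tips_ahead)
a=get_image("top");b=get_image("scene")
for im,n in((a,"top"),(b,"scene")):
    save(im,n+"0.png")
    for l in("mould","board","bowl","jar","tin","scraper","brush"):
        m=masks_of(im,l)
        if m: 
            r=m[0]["region"].astype(np.uint8);c=max(cv2.findContours(r,0,2)[0],key=cv2.contourArea)
            print(n,l,m[0]["p"],np.round(m[0]["xy"]),r.sum(),np.round(back(im,[m[0]["xy"]],.03),3), np.round(cv2.boxPoints(cv2.minAreaRect(c))).tolist())
E
```

```text
0.0 [0.22621657 0.52807435 0.24144961] [ 4.11680826e-04  8.34814103e-01  5.50531199e-01 -8.01727698e-04] 0.08558140776812342 0.011
top mould 0.58 [366. 225.] 1401 [[ 0.525 -0.287  0.03 ]] [[344.0, 246.0], [349.0, 203.0], [382.0, 206.0], [377.0, 249.0]]
top board 0.69 [284. 221.] 21879 [[ 0.539 -0.015  0.03 ]] [[172.0, 273.0], [179.0, 153.0], [403.0, 167.0], [396.0, 287.0]]
top bowl 0.57 [212. 222.] 1016 [[0.535 0.222 0.03 ]] [[186.0, 223.0], [211.0, 198.0], [236.0, 223.0], [211.0, 248.0]]
top jar 0.61 [379. 186.] 408 [[ 0.657 -0.335  0.03 ]] [[365.0, 186.0], [383.0, 168.0], [396.0, 181.0], [378.0, 199.0]]
top tin 0.8 [211. 171.] 422 [[0.711 0.232 0.03 ]] [[195.0, 171.0], [209.0, 158.0], [226.0, 175.0], [213.0, 189.0]]
top scraper 0.82 [371. 274.] 712 [[ 0.363 -0.298  0.03 ]] [[349.0, 280.0], [352.0, 261.0], [390.0, 267.0], [387.0, 286.0]]
top brush 0.67 [203. 261.] 402 [[0.406 0.25  0.03 ]] [[179.0, 267.0], [181.0, 256.0], [227.0, 261.0], [226.0, 272.0]]
scene mould 0.8 [208. 194.] 1875 [[ 0.488 -0.276  0.03 ]] [[176.0, 208.0], [202.0, 161.0], [237.0, 180.0], [212.0, 227.0]]
scene board 0.81 [292. 244.] 23428 [[0.607 0.018 0.03 ]] [[136.0, 253.0], [169.0, 134.0], [426.0, 205.0], [394.0, 323.0]]
scene bowl 0.93 [366. 226.] 1235 [[0.496 0.218 0.03 ]] [[340.0, 226.0], [366.0, 200.0], [394.0, 228.0], [368.0, 254.0]]
scene jar 0.78 [170. 226.] 642 [[ 0.625 -0.353  0.03 ]] [[156.0, 213.0], [176.0, 207.0], [187.0, 240.0], [167.0, 247.0]]
scene tin 0.95 [360. 278.] 655 [[0.671 0.224 0.03 ]] [[346.0, 289.0], [353.0, 260.0], [377.0, 266.0], [369.0, 295.0]]
scene scraper 0.74 [380. 205.] 407 [[0.413 0.247 0.03 ]] [[357.0, 200.0], [360.0, 190.0], [407.0, 204.0], [404.0, 214.0]]
scene brush 0.74 [376. 201.] 412 [[0.401 0.235 0.03 ]] [[355.0, 200.0], [358.0, 190.0], [406.0, 205.0], [403.0, 215.0]]
```

Run:
```python
import cv2
a=cv2.imread("pics/top0.png")[120:310,140:440];b=cv2.imread("pics/scene0.png")[110:340,110:450]
cv2.imwrite("pics/t1.png",cv2.resize(a,None,fx=2.6,fy=2.6,interpolation=2))
cv2.imwrite("pics/s1.png",cv2.resize(b,None,fx=2.3,fy=2.3,interpolation=2))
```

```text
(no output)
```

View pics/t1.png

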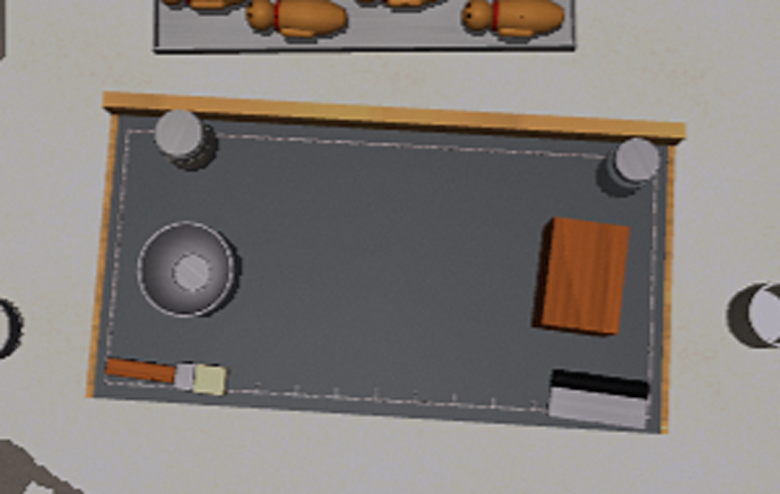

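View pics/s1.png

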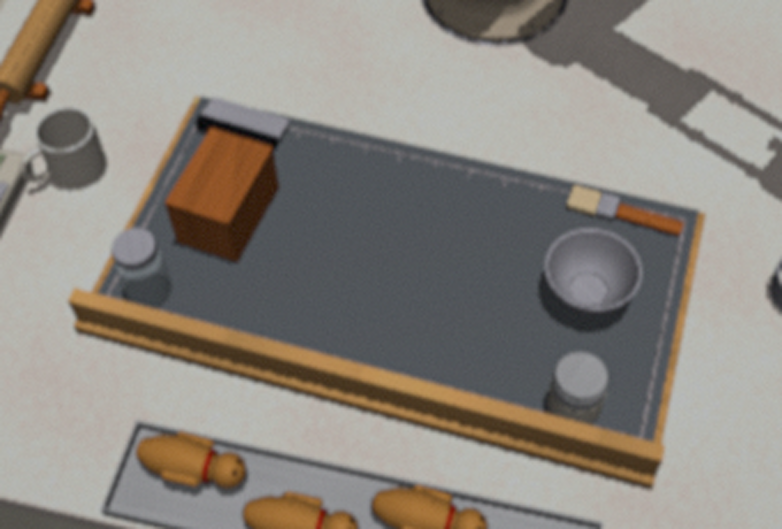

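The pictures show the mould at the right end of the board (view pixel ~585,275 in the top crop), with the jar behind it and the scraper in front. There is free mat to its left, so I'll tip it leftward (+y) twice about its long axis and then slide it back.

```bash
cat >> h.py <<'E'
from scipy.optimize import minimize
def box(x,y,yaw,L,W,z0,z1):
    c,s=np.cos(yaw),np.sin(yaw)
    return [[x+c*a*L/2-s*b*W/2,y+s*a*L/2+c*b*W/2,z] for a in(-1,1) for b in(-1,1) for z in(z0,z1)]
def iou(im,P,reg):
    m=np.zeros(reg.shape,np.uint8);h=cv2.convexHull(proj(im,P).astype(np.float32))
    big=cv2.resize(reg.astype(np.uint8),None,fx=4,fy=4,interpolation=0);m=np.zeros_like(big)
    cv2.fillConvexPoly(m,np.round((h+.5)*4).astype(np.int32),1)
    return (m&big).sum()/(m|big).sum()
def fit(views,pts,x0,d=(.015,.015,.08)):
    f=lambda p:-sum(iou(im,pts(p),r) for im,r in views)/len(views)
    sx=np.vstack([x0]+[np.add(x0,np.eye(3)[i]*d[i]) for i in range(3)])
    r=minimize(f,x0,method="Nelder-Mead",options=dict(initial_simplex=sx,xatol=2e-4,fatol=1e-5));return r.x,-r.fun
def mpts(p): return box(p[0],p[1],p[2],.13,.09,.021,.111)
def bpts(p):
    c,s=np.cos(p[2]),np.sin(p[2])
    return box(*p,.4,.74,0,.021)+box(p[0]+.19*c,p[1]+.19*s,p[2],.02,.74,.021,.063)
def reg(im,l,hull=False):
    m=masks_of(im,l)
    if not m:return None
    r=m[0]["region"]
    if hull:
        o=np.zeros(r.shape,np.uint8);cs=cv2.findContours(r.astype(np.uint8),0,2)[0]
        cs=[c for c in cs if cv2.contourArea(c)>100];cv2.fillConvexPoly(o,cv2.convexHull(np.vstack(cs)),1);r=o
    return r
E
python3 - <<'E'
from h import *
a=get_image("top");b=get_image("scene")
V=[(im,reg(im,"mould")) for im in(a,b)]
for v in([V[0]],[V[1]],V): print("mould",fit(v,mpts,[.525,-.287,-.1]))
V=[(im,reg(im,"board",True)) for im in(a,b)]
for v in([V[0]],[V[1]],V): print("board",fit(v,bpts,[.54,-.015,-.05]))
p,_=fit(V,bpts,[.54,-.015,-.05]); q=fit([(a,reg(a,"mould"))],mpts,[.525,-.287,-.1])[0]
o=[]
for im in(a,b):
    g=cv2.resize(im["pixels"][:,:,::-1],None,fx=2,fy=2)
    for P,col in((bpts(p)[:8],(0,255,0)),(bpts(p)[8:],(255,0,0)),(mpts(q),(255,255,0))):
        uv=(proj(im,P)*2+1).astype(int)
        for i in range(8):
            for k in(1,2,4):
                if i^k>i: cv2.line(g,uv[i].tolist(),uv[i^k].tolist(),col,1)
    o.append(g[220:700,200:900] if im is a else g)
cv2.imwrite("pics/fit.png",o[0])
E
```

```text
mould (array([ 0.51579898, -0.26709338, -0.13185789]), np.float64(0.963276226643076))
mould (array([ 0.51553644, -0.26607817, -0.14310051]), np.float64(0.9700407955124937))
mould (array([ 0.51608352, -0.2668057 , -0.138121  ]), np.float64(0.964951335548897))
board (array([ 0.54167938, -0.02409913, -0.06346983]), np.float64(0.9863266464799394))
board (array([ 0.54699624, -0.02402709, -0.06399303]), np.float64(0.9880063598843202))
board (array([ 0.54363171, -0.02408766, -0.06628903]), np.float64(0.9823710817658824))
```

View pics/fit.png

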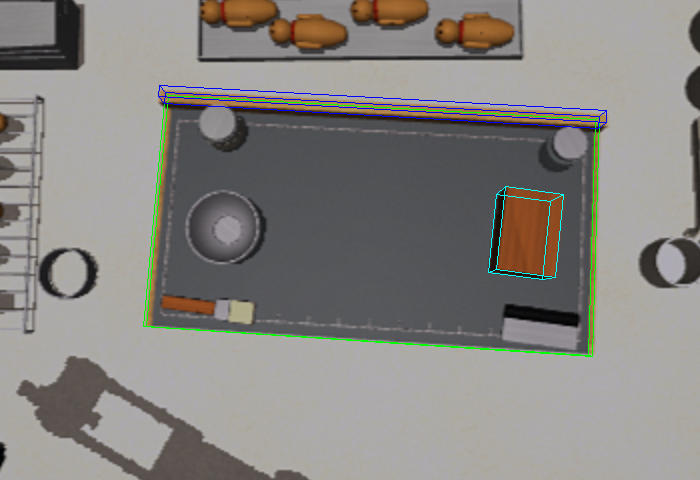

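Emit:
play_rows(
  series=[
    {"dx":11,"dy":-36,"turn":-0.055},
    {"dx":11,"dy":-36,"turn":-0.055},
    {"dx":11,"dy":-36,"turn":-0.055},
    {"dx":11,"dy":-36,"turn":-0.055},
    {"dx":11,"dy":-36,"turn":-0.055},
    {"dx":11,"dy":-36,"turn":-0.055},
    {"dx":11,"dy":-36,"turn":-0.055},
    {"dx":11,"dy":-36,"turn":-0.055},
    {"dx":11,"dy":-36,"turn":-0.055},
    {"dx":11,"dy":-36,"turn":-0.055},
    {"dx":11,"dy":-36,"turn":-0.055},
    {"dx":11,"dy":-36,"turn":-0.055},
    {"dx":11,"dy":-36,"turn":-0.055},
    {"dx":11,"dy":-36,"turn":-0.055},
    {"dx":11,"dy":-36,"turn":-0.055},
    {"dx":11,"dy":-36,"turn":-0.055},
    {"dx":11,"dy":-36,"turn":-0.055},
    {"dx":11,"dy":-36,"turn":-0.055},
    {"dx":11,"dy":-36,"turn":-0.055},
    {"dx":11,"dy":-36,"turn":-0.055},
  ],
)

```text
invalid input at $.series[0]: expected keys fingers, dx, dy, dz, turn
```

Emit:
play_rows(
  series=[
    {"fingers":-1,"dx":11,"dy":-36,"dz":0,"turn":-0.055},
    {"fingers":-1,"dx":11,"dy":-36,"dz":0,"turn":-0.055},
    {"fingers":-1,"dx":11,"dy":-36,"dz":0,"turn":-0.055},
    {"fingers":-1,"dx":11,"dy":-36,"dz":0,"turn":-0.055},
    {"fingers":-1,"dx":11,"dy":-36,"dz":0,"turn":-0.055},
    {"fingers":-1,"dx":11,"dy":-36,"dz":0,"turn":-0.055},
    {"fingers":-1,"dx":11,"dy":-36,"dz":0,"turn":-0.055},
    {"fingers":-1,"dx":11,"dy":-36,"dz":0,"turn":-0.055},
    {"fingers":-1,"dx":11,"dy":-36,"dz":0,"turn":-0.055},
    {"fingers":-1,"dx":11,"dy":-36,"dz":0,"turn":-0.055},
    {"fingers":-1,"dx":11,"dy":-36,"dz":0,"turn":-0.055},
    {"fingers":-1,"dx":11,"dy":-36,"dz":0,"turn":-0.055},
    {"fingers":-1,"dx":11,"dy":-36,"dz":0,"turn":-0.055},
    {"fingers":-1,"dx":11,"dy":-36,"dz":0,"turn":-0.055},
    {"fingers":-1,"dx":11,"dy":-36,"dz":0,"turn":-0.055},
    {"fingers":-1,"dx":11,"dy":-36,"dz":0,"turn":-0.055},
    {"fingers":-1,"dx":11,"dy":-36,"dz":0,"turn":-0.055},
    {"fingers":-1,"dx":11,"dy":-36,"dz":0,"turn":-0.055},
    {"fingers":-1,"dx":11,"dy":-36,"dz":0,"turn":-0.055},
    {"fingers":-1,"dx":11,"dy":-36,"dz":0,"turn":-0.055},
  ],
)

```text
clock: 2.82
position: [0.4472, -0.2178, 0.2456]
ee_rot: [0.002, 1.0, 0.012, 0.01]
contact_force: [0.5, -0.3, 0.2]
width: 0.0855
```

Emit:
play_rows(
  series=[
    {"fingers":-1,"dx":14,"dy":-32,"dz":0,"turn":-0.04},
    {"fingers":-1,"dx":14,"dy":-32,"dz":0,"turn":-0.04},
    {"fingers":-1,"dx":14,"dy":-32,"dz":0,"turn":-0.04},
    {"fingers":-1,"dx":14,"dy":-32,"dz":0,"turn":-0.04},
    {"fingers":-1,"dx":0,"dy":0,"dz":0,"turn":0},
    {"fingers":-1,"dx":0,"dy":0,"dz":-30,"turn":0},
    {"fingers":-1,"dx":0,"dy":0,"dz":-30,"turn":0},
    {"fingers":-1,"dx":0,"dy":0,"dz":-20,"turn":0},
    {"fingers":-1,"dx":0,"dy":0,"dz":0,"turn":0},
  ],
)

```text
clock: 3.57
position: [0.5073, -0.3653, 0.1629]
ee_rot: [0.007, 0.997, -0.079, 0.013]
contact_force: [-0.1, 0.4, -0.2]
width: 0.0859
```

Emit:
play_rows(
  series=[
    {"fingers":-1,"dx":0,"dy":0,"dz":-28,"turn":0.01},
    {"fingers":-1,"dx":0,"dy":0,"dz":-25,"turn":0.01},
    {"fingers":-1,"dx":0,"dy":0,"dz":-3,"turn":0},
    {"fingers":-1,"dx":1,"dy":10,"dz":0,"turn":0},
    {"fingers":-1,"dx":1,"dy":10,"dz":0,"turn":0},
    {"fingers":-1,"dx":1,"dy":8,"dz":0,"turn":0},
  ],
)

```text
clock: 4.07
position: [0.5125, -0.3373, 0.1115]
ee_rot: [0.009, 0.997, -0.069, 0.017]
contact_force: [0.1, -0.8, 0.0]
width: 0.0854
```

Run:
```python
from h import *
s=get_state();print(s["position"],s["ee_rot"])
a=get_image("scene");g=a["pixels"][110:260,110:310,::-1]
cv2.imwrite("pics/s2.png",cv2.resize(g,None,fx=3,fy=3,interpolation=2))
```

```text
[ 0.51248966 -0.33727293  0.11148108] [ 0.00884714  0.99743514 -0.06906808  0.01656698]
```

View pics/s2.png

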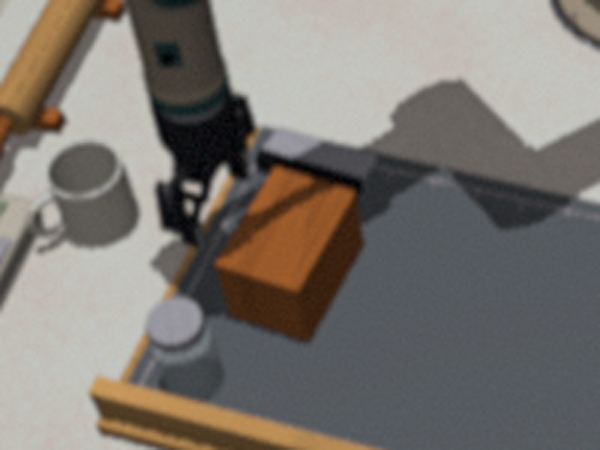

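Emit:
play_rows(
  series=[
    {"fingers":-1,"dx":0,"dy":0,"dz":-10,"turn":0},
    {"fingers":-1,"dx":0,"dy":2,"dz":-1,"turn":0},
    {"fingers":-1,"dx":1,"dy":8,"dz":0,"turn":0},
    {"fingers":-1,"dx":1,"dy":8,"dz":0,"turn":0},
    {"fingers":-1,"dx":1,"dy":8,"dz":0,"turn":0},
    {"fingers":-1,"dx":1,"dy":8,"dz":0,"turn":0},
  ],
)

```text
clock: 4.62
position: [0.5204, -0.306, 0.1071]
ee_rot: [0.018, 0.997, -0.066, 0.022]
contact_force: [-1.3, -6.1, 3.5]
width: 0.0855
```

Emit:
play_rows(
  series=[
    {"fingers":-1,"dx":1,"dy":9,"dz":-1,"turn":0},
    {"fingers":-1,"dx":1,"dy":9,"dz":-1,"turn":0},
    {"fingers":-1,"dx":1,"dy":9,"dz":-1,"turn":0},
    {"fingers":-1,"dx":1,"dy":9,"dz":-1,"turn":0},
  ],
)

```text
clock: 4.95
position: [0.5272, -0.2782, 0.1093]
ee_rot: [0.029, 0.997, -0.064, 0.027]
contact_force: [-1.2, -6.4, 4.1]
width: 0.0855
```

Run:
```python
from h import *
a=get_image("scene");g=a["pixels"][110:260,110:310,::-1]
cv2.imwrite("pics/s3.png",cv2.resize(g,None,fx=3,fy=3,interpolation=2))
```

```text
(no output)
```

View pics/s3.png

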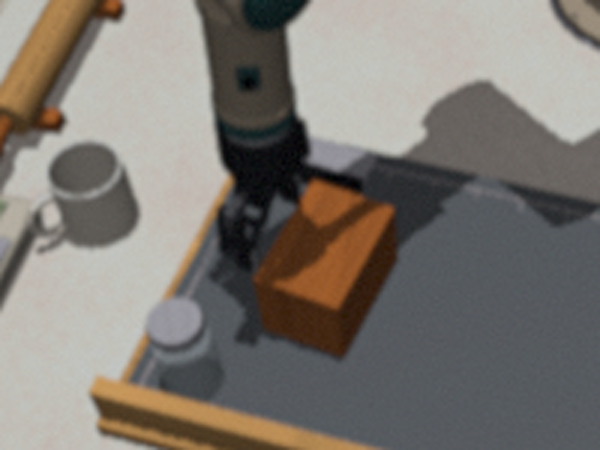

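Emit:
play_rows(
  series=[
    {"fingers":-1,"dx":-2,"dy":-15,"dz":0,"turn":0},
    {"fingers":-1,"dx":-2,"dy":-15,"dz":0,"turn":0},
    {"fingers":-1,"dx":0,"dy":0,"dz":-10,"turn":0},
    {"fingers":-1,"dx":0,"dy":0,"dz":0,"turn":0},
  ],
)

```text
clock: 5.33
position: [0.5233, -0.306, 0.0991]
ee_rot: [0.027, 0.997, -0.063, 0.027]
contact_force: [-1.1, -0.4, -0.6]
width: 0.0854
```

Run:
```python
from h import *
s=get_state();print(s["position"],s["ee_rot"],s["contact_force"])
b=get_image("scene");a=get_image("top")
for im in(a,b):
  m=reg(im,"mould")
  if m is not None: print(fit([(im,m)],mpts,[.525,-.24,-.14]))
w=get_image("wrist");save(w,"w1.png")
```

```text
[ 0.52331178 -0.30597529  0.09905007] [ 0.02688133  0.9972688  -0.06311364  0.027368  ] [-1.09553207 -0.41041791 -0.61406275]
(array([ 0.5266843 , -0.22407376, -0.15584887]), np.float64(0.9273122959738846))
(array([ 0.52602046, -0.22424183, -0.14752732]), np.float64(0.9723112341722926))
```

View pics/w1.png

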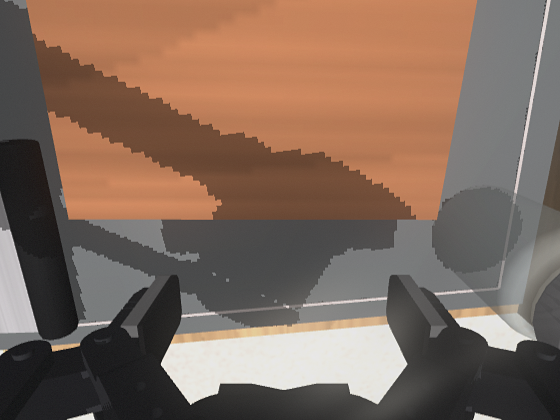

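Emit:
play_rows(
  series=[
    {"fingers":-1,"dx":1,"dy":12,"dz":0,"turn":0},
    {"fingers":-1,"dx":1,"dy":10,"dz":0,"turn":0},
    {"fingers":-1,"dx":1,"dy":5,"dz":-1,"turn":0},
    {"fingers":-1,"dx":1,"dy":7,"dz":8,"turn":0},
    {"fingers":-1,"dx":1,"dy":8,"dz":9,"turn":0},
    {"fingers":-1,"dx":1,"dy":8,"dz":8,"turn":0},
  ],
)

```text
clock: 6.08
position: [0.5315, -0.2532, 0.1262]
ee_rot: [0.03, 0.997, -0.061, 0.029]
contact_force: [-0.1, -1.7, -0.8]
width: 0.0856
```

Run:
```python
from h import *
b=get_image("scene")
def tp(th):
    def f(p):
        pts=np.array(box(0,0,0,.13,.09,0,.09)); y,z=pts[:,1]-.045,pts[:,2].copy()
        c,s=np.cos(th),np.sin(th); Y=y*c+z*s+.045; Z=-y*s+z*c+.021
        c,s=np.cos(p[2]),np.sin(p[2])
        return np.c_[p[0]+c*pts[:,0]-s*Y,p[1]+s*pts[:,0]+c*Y,Z]
    return f
m=reg(b,"mould")
for t in(0,.1,.2,.3,.4,.6): print(t,fit([(b,m)],tp(t),[.5265,-.224,-.15]))
```

```text
Traceback (most recent call last):
  File "h.py", line 25, in fit
    r=minimize(f,x0,method="Nelder-Mead",options=dict(initial_simplex=sx,xatol=2e-4,fatol=1e-5));return r.x,-r.fun
  File "h.py", line 23, in <lambda>
    f=lambda p:-sum(iou(im,pts(p),r) for im,r in views)/len(views)
                ~~~^^^^^^^^^^^^^^^^^^^^^^^^^^^^^^^^^^^^
  File "h.py", line 23, in <genexpr>
    f=lambda p:-sum(iou(im,pts(p),r) for im,r in views)/len(views)
                    ~~~^^^^^^^^^^^^^
  File "h.py", line 18, in iou
    m=np.zeros(reg.shape,np.uint8);h=cv2.convexHull(proj(im,P).astype(np.float32))
               ^^^^^^^^^
AttributeError: 'NoneType' object has no attribute 'shape'
```

Run:
```python
from h import *
a=get_image("scene");g=a["pixels"][110:260,130:330,::-1]
cv2.imwrite("pics/s4.png",cv2.resize(g,None,fx=3,fy=3,interpolation=2))
```

```text
(no output)
```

View pics/s4.png

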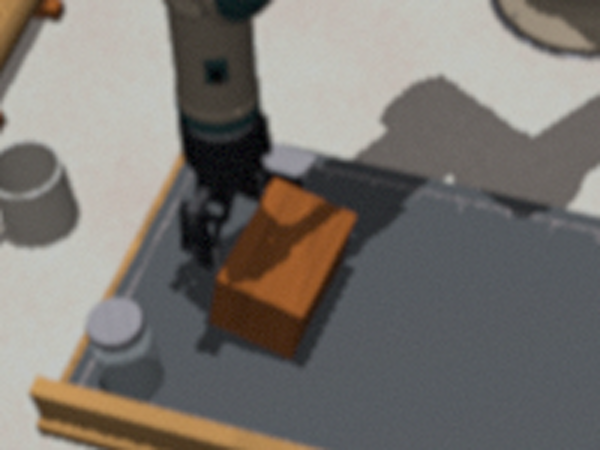

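The mould is now tilting about its far edge (end face at ~260,320 leans right), so I'll keep following the arc.

Emit:
play_rows(
  series=[
    {"fingers":-1,"dx":1,"dy":9,"dz":7,"turn":0},
    {"fingers":-1,"dx":1,"dy":9,"dz":6,"turn":0},
    {"fingers":-1,"dx":1,"dy":10,"dz":5,"turn":0},
    {"fingers":-1,"dx":1,"dy":10,"dz":4,"turn":0},
    {"fingers":-1,"dx":1,"dy":10,"dz":3,"turn":0},
  ],
)

```text
clock: 6.65
position: [0.5362, -0.2022, 0.1523]
ee_rot: [0.029, 0.997, -0.063, 0.029]
contact_force: [-0.2, 1.0, -0.4]
width: 0.0853
```

Emit:
play_rows(
  series=[
    {"fingers":-1,"dx":1,"dy":10,"dz":0,"turn":0},
    {"fingers":-1,"dx":0,"dy":0,"dz":0,"turn":0},
    {"fingers":-1,"dx":-2,"dy":-20,"dz":10,"turn":0},
    {"fingers":-1,"dx":-2,"dy":-20,"dz":10,"turn":0},
    {"fingers":-1,"dx":-2,"dy":-25,"dz":0,"turn":0},
    {"fingers":-1,"dx":0,"dy":0,"dz":0,"turn":0},
  ],
)

```text
clock: 7.15
position: [0.5309, -0.251, 0.173]
ee_rot: [0.028, 0.998, -0.058, 0.028]
contact_force: [-1.1, -0.6, -0.5]
width: 0.0854
```

Run:
```python
from h import *
s=get_state();print(s["position"],s["ee_rot"],s["contact_force"])
b=get_image("scene");a=get_image("top")
for im in(a,b):
  m=reg(im,"mould")
  if m is not None: print(m.sum(),fit([(im,m)],mpts,[.54,-.14,-.14]))
g=b["pixels"][110:260,130:330,::-1]
cv2.imwrite("pics/s5.png",cv2.resize(g,None,fx=3,fy=3,interpolation=2))
```

```text
[ 0.5309122  -0.25104752  0.17303117] [ 0.02837501  0.99753336 -0.05783825  0.0278708 ] [-1.09932563 -0.62451085 -0.45315286]
768 (array([ 0.52830677, -0.20612447,  0.00273626]), np.float64(0.5262295807694011))
1982 (array([ 0.52590311, -0.22101278, -0.12527111]), np.float64(0.976338028169014))
```

Emit:
play_rows(
  series=[
    {"fingers":-1,"dx":-4,"dy":-30,"dz":0,"turn":0},
    {"fingers":-1,"dx":-4,"dy":-28,"dz":0,"turn":0},
    {"fingers":-1,"dx":0,"dy":0,"dz":-30,"turn":0},
    {"fingers":-1,"dx":0,"dy":0,"dz":-30,"turn":0},
    {"fingers":-1,"dx":0,"dy":0,"dz":-15,"turn":0},
    {"fingers":-1,"dx":0,"dy":0,"dz":0,"turn":0},
  ],
)

```text
clock: 7.85
position: [0.5233, -0.3009, 0.0955]
ee_rot: [0.026, 0.998, -0.054, 0.028]
contact_force: [-0.3, 0.4, -0.1]
width: 0.0851
```

Emit:
play_rows(
  series=[
    {"fingers":-1,"dx":1,"dy":10,"dz":-8,"turn":0},
    {"fingers":-1,"dx":1,"dy":10,"dz":0,"turn":0},
    {"fingers":-1,"dx":0,"dy":4,"dz":0,"turn":0},
    {"fingers":-1,"dx":1,"dy":6,"dz":7,"turn":0},
    {"fingers":-1,"dx":1,"dy":7,"dz":7,"turn":0},
    {"fingers":-1,"dx":1,"dy":7,"dz":6,"turn":0},
    {"fingers":-1,"dx":1,"dy":8,"dz":6,"turn":0},
  ],
)

```text
clock: 8.43
position: [0.5313, -0.2442, 0.1176]
ee_rot: [0.028, 0.998, -0.052, 0.03]
contact_force: [-1.1, 0.4, -1.1]
width: 0.0855
```

Run:
```python
from h import *
a=get_image("scene");g=a["pixels"][110:260,130:330,::-1]
cv2.imwrite("pics/s6.png",cv2.resize(g,None,fx=3,fy=3,interpolation=2))
```

```text
(no output)
```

View pics/s6.png

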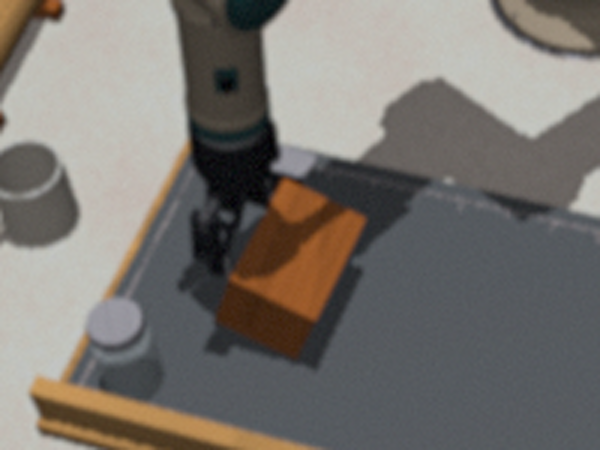

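It is tilted further (~25°, end face at 262,318). I'll continue on a flatter path.

Emit:
play_rows(
  series=[
    {"fingers":-1,"dx":1,"dy":9,"dz":4,"turn":0},
    {"fingers":-1,"dx":1,"dy":9,"dz":4,"turn":0},
    {"fingers":-1,"dx":1,"dy":9,"dz":3,"turn":0},
    {"fingers":-1,"dx":1,"dy":10,"dz":2,"turn":0},
    {"fingers":-1,"dx":1,"dy":10,"dz":1,"turn":0},
    {"fingers":-1,"dx":1,"dy":10,"dz":0,"turn":0},
    {"fingers":-1,"dx":0,"dy":0,"dz":0,"turn":0},
  ],
)

```text
clock: 9.07
position: [0.5391, -0.1771, 0.1369]
ee_rot: [0.027, 0.998, -0.052, 0.032]
contact_force: [-0.5, 0.1, -0.3]
width: 0.0858
```

Run:
```python
from h import *
s=get_state();print(s["position"],s["contact_force"])
b=get_image("scene");a=get_image("top")
for im in(a,b):
  for z in(-.224,-.14):
    m=reg(im,"mould")
    if m is not None: print(m.sum(),fit([(im,m)],mpts,[.535,z,-.14]))
```

```text
[ 0.53906642 -0.17711588  0.13690702] [-0.45078184  0.14209193 -0.33166064]
616 (array([ 0.53766686, -0.12561404, -0.13538005]), np.float64(0.47262870028306864))
616 (array([ 0.53676432, -0.12503631, -0.14505981]), np.float64(0.4714203510117963))
2067 (array([ 0.53234756, -0.13926142, -0.14676036]), np.float64(0.8921933085501859))
2067 (array([ 0.53152887, -0.13865424, -0.13170314]), np.float64(0.8914760548492233))
```

Emit:
play_rows(
  series=[
    {"fingers":-1,"dx":-3,"dy":-25,"dz":0,"turn":0},
    {"fingers":-1,"dx":-3,"dy":-25,"dz":0,"turn":0},
    {"fingers":-1,"dx":-1,"dy":-8,"dz":0,"turn":0},
    {"fingers":-1,"dx":0,"dy":0,"dz":0,"turn":0},
  ],
)

```text
clock: 9.7
position: [0.5318, -0.2408, 0.1363]
ee_rot: [0.027, 0.998, -0.053, 0.032]
contact_force: [-0.5, -0.5, 0.6]
width: 0.0851
```

Run:
```python
from h import *
s=get_state();print(s["position"],s["ee_rot"],s["contact_force"])
b=get_image("scene");a=get_image("top")
for im in(a,b):
    m=reg(im,"mould")
    if m is not None: print(m.sum(),fit([(im,m)],mpts,[.535,-.14,-.14]))
g=b["pixels"][110:260,150:350,::-1]
cv2.imwrite("pics/s7.png",cv2.resize(g,None,fx=3,fy=3,interpolation=2))
```

```text
[ 0.53184135 -0.24083725  0.13628974] [ 0.02707339  0.99771254 -0.05290942  0.0322074 ] [-0.50731822 -0.46990642  0.5542584 ]
1312 (array([ 0.53765963, -0.12900545, -0.11819056]), np.float64(0.9706753136895531))
1972 (array([ 0.53639611, -0.12838138, -0.12651905]), np.float64(0.9675704412546517))
```

View pics/s7.png

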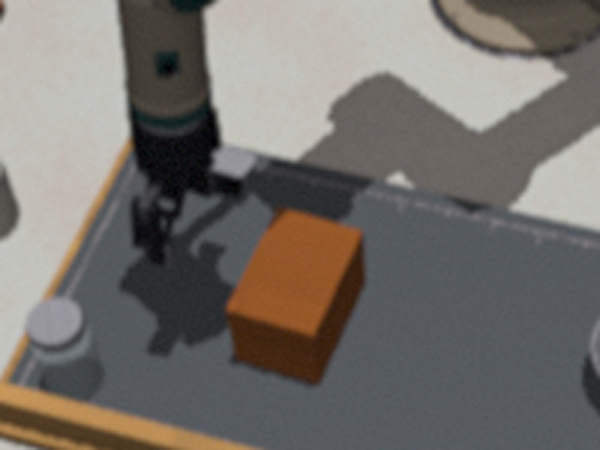

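First quarter turn is complete: the mould rests on its side at (0.537, -0.129), and the fits from both cameras agree. Now the second turn, with the same motion.

Emit:
play_rows(
  series=[
    {"fingers":-1,"dx":0,"dy":10,"dz":-25,"turn":-0.01},
    {"fingers":-1,"dx":0,"dy":12,"dz":-23,"turn":-0.01},
    {"fingers":-1,"dx":0,"dy":0,"dz":0,"turn":0},
    {"fingers":-1,"dx":0,"dy":8,"dz":0,"turn":0},
    {"fingers":-1,"dx":0,"dy":0,"dz":0,"turn":0},
  ],
)

```text
clock: 10.32
position: [0.5332, -0.2041, 0.0893]
ee_rot: [0.027, 0.997, -0.06, 0.033]
contact_force: [-0.3, -0.4, 0.4]
width: 0.0854
```

Emit:
play_rows(
  series=[
    {"fingers":-1,"dx":1,"dy":9,"dz":-1,"turn":0},
    {"fingers":-1,"dx":1,"dy":9,"dz":0,"turn":0},
    {"fingers":-1,"dx":1,"dy":6,"dz":7,"turn":0},
    {"fingers":-1,"dx":1,"dy":7,"dz":7,"turn":0},
    {"fingers":-1,"dx":1,"dy":7,"dz":6,"turn":0},
    {"fingers":-1,"dx":1,"dy":8,"dz":6,"turn":0},
  ],
)

```text
clock: 10.82
position: [0.5418, -0.1568, 0.1202]
ee_rot: [0.03, 0.997, -0.06, 0.036]
contact_force: [1.1, -1.3, -0.7]
width: 0.0855
```

Emit:
play_rows(
  series=[
    {"fingers":-1,"dx":1,"dy":9,"dz":4,"turn":0},
    {"fingers":-1,"dx":1,"dy":9,"dz":3,"turn":0},
    {"fingers":-1,"dx":1,"dy":9,"dz":2,"turn":0},
    {"fingers":-1,"dx":1,"dy":10,"dz":1,"turn":0},
    {"fingers":-1,"dx":1,"dy":10,"dz":1,"turn":0},
    {"fingers":-1,"dx":1,"dy":10,"dz":0,"turn":0},
    {"fingers":-1,"dx":1,"dy":6,"dz":0,"turn":0},
    {"fingers":-1,"dx":0,"dy":0,"dz":0,"turn":0},
    {"fingers":-1,"dx":-3,"dy":-25,"dz":0,"turn":0},
    {"fingers":-1,"dx":-3,"dy":-25,"dz":5,"turn":0},
    {"fingers":-1,"dx":-1,"dy":-10,"dz":5,"turn":0},
    {"fingers":-1,"dx":0,"dy":0,"dz":0,"turn":0},
  ],
)

```text
clock: 11.82
position: [0.5434, -0.1424, 0.1444]
ee_rot: [0.028, 0.997, -0.057, 0.037]
contact_force: [-0.7, -0.3, 0.1]
width: 0.0851
```

Run:
```python
from h import *
s=get_state();print(s["position"],s["ee_rot"],s["contact_force"])
b=get_image("scene");a=get_image("top")
for im in(a,b):
    m=reg(im,"mould")
    if m is not None: print(m.sum(),fit([(im,m)],mpts,[.545,-.04,-.12]))
g=b["pixels"][110:300,150:400,::-1]
cv2.imwrite("pics/s8.png",cv2.resize(g,None,fx=3,fy=3,interpolation=2))
```

```text
[ 0.54336007 -0.14236046  0.1443604 ] [ 0.02768092  0.9972907  -0.05696282  0.03742004] [-0.67857299 -0.26589495  0.077278  ]
967 (array([ 0.54940843, -0.02917986, -0.14740071]), np.float64(0.765302570732435))
1888 (array([ 0.54778249, -0.03678376, -0.12717545]), np.float64(0.9582639866854437))
```

View pics/s8.png

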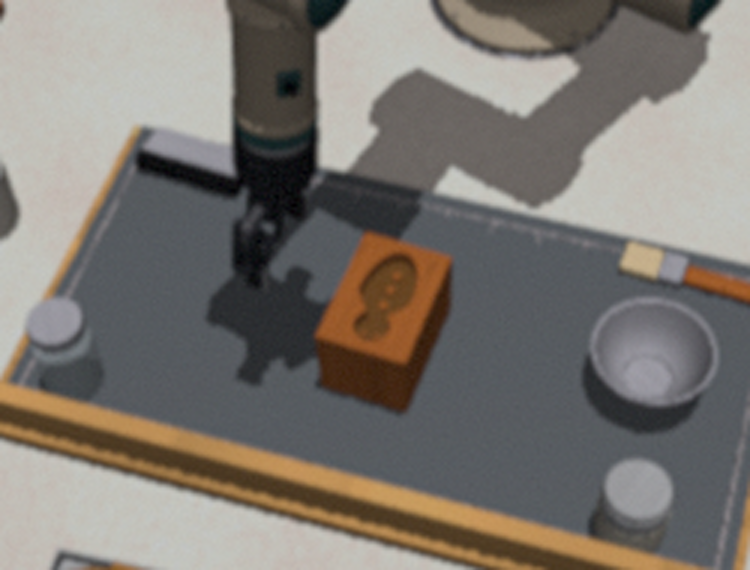

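Carved face is up and the mould sits near the middle (350-450, 235-410). The bowl, jar, tin, scraper and brush look undisturbed. Next I'll move to the front end for the slide.

Emit:
play_rows(
  series=[
    {"fingers":0,"dx":-12,"dy":0,"dz":25,"turn":0.09},
    {"fingers":0,"dx":-12,"dy":0,"dz":20,"turn":0.09},
    {"fingers":0,"dx":-12,"dy":0,"dz":0,"turn":0.09},
    {"fingers":0,"dx":-12,"dy":0,"dz":0,"turn":0.09},
    {"fingers":0,"dx":-12,"dy":8,"dz":0,"turn":0.09},
    {"fingers":0,"dx":-12,"dy":8,"dz":0,"turn":0.09},
    {"fingers":0,"dx":-12,"dy":8,"dz":0,"turn":0.09},
    {"fingers":0,"dx":-12,"dy":8,"dz":0,"turn":0.09},
    {"fingers":0,"dx":-8,"dy":8,"dz":0,"turn":0.09},
    {"fingers":0,"dx":-6,"dy":8,"dz":0,"turn":0.09},
    {"fingers":0,"dx":0,"dy":8,"dz":0,"turn":0.09},
    {"fingers":0,"dx":0,"dy":8,"dz":0,"turn":0.09},
    {"fingers":0,"dx":0,"dy":8,"dz":0,"turn":0.09},
    {"fingers":0,"dx":0,"dy":8,"dz":0,"turn":0.09},
    {"fingers":0,"dx":0,"dy":8,"dz":0,"turn":0.09},
    {"fingers":0,"dx":0,"dy":8,"dz":0,"turn":0.09},
    {"fingers":0,"dx":0,"dy":8,"dz":0,"turn":0.09},
    {"fingers":0,"dx":0,"dy":6,"dz":0,"turn":0.09},
    {"fingers":0,"dx":0,"dy":0,"dz":0,"turn":0},
  ],
)

```text
clock: 13.6
position: [0.4229, -0.0064, 0.1865]
ee_rot: [-0.014, 0.694, 0.719, 0.042]
contact_force: [0.7, -0.1, 0.7]
width: 0.0431
```

```bash
cat > m.py <<'E'
from h import *
from scipy.spatial.transform import Rotation as R
s=get_state();R_=R.from_quat(np.roll(s["ee_rot"],-1)).as_matrix();print(s["clock"],s["position"],s["width"],s["contact_force"],"toolx yaw",np.arctan2(R_[1,0],R_[0,0]),"z",R_[:,2])
b=get_image("scene");a=get_image("top")
for im in(a,b):
    m=reg(im,"mould")
    if m is not None: print(m.sum(),fit([(im,m)],mpts,[.55,-.035,-.12]))
E
python3 m.py
```

```text
13.6 [ 0.42287653 -0.00640924  0.18654632] 0.04306154679727166 [ 0.6738424  -0.06244177  0.65900944] toolx yaw 1.607316463567548 z [ 0.03836371  0.08048058 -0.99601762]
1185 (array([ 0.55005286, -0.03741093, -0.14323341]), np.float64(0.933733445761619))
1942 (array([ 0.5479664 , -0.03686764, -0.12443989]), np.float64(0.9678981859625796))
```

Emit:
play_rows(
  series=[
    {"fingers":0,"dx":0,"dy":-12,"dz":-30,"turn":-0.05},
    {"fingers":0,"dx":0,"dy":-11,"dz":-30,"turn":-0.05},
    {"fingers":0,"dx":0,"dy":0,"dz":-30,"turn":0},
    {"fingers":0,"dx":0,"dy":0,"dz":-22,"turn":0},
    {"fingers":0,"dx":0,"dy":0,"dz":0,"turn":0},
  ],
)

```text
clock: 14.22
position: [0.4263, -0.034, 0.0743]
ee_rot: [-0.005, 0.735, 0.677, 0.046]
contact_force: [-1.5, 0.3, 0.0]
width: 0.0427
```

Emit:
play_rows(
  series=[
    {"fingers":0,"dx":10,"dy":0,"dz":-7,"turn":0.005},
    {"fingers":0,"dx":12,"dy":0,"dz":0,"turn":0},
    {"fingers":0,"dx":10,"dy":0,"dz":0,"turn":0},
    {"fingers":0,"dx":8,"dy":0,"dz":0,"turn":0},
    {"fingers":0,"dx":8,"dy":0,"dz":0,"turn":0},
    {"fingers":0,"dx":10,"dy":-0.6,"dz":0,"turn":0},
    {"fingers":0,"dx":10,"dy":-0.6,"dz":0,"turn":0},
    {"fingers":0,"dx":10,"dy":-0.6,"dz":0,"turn":0},
    {"fingers":0,"dx":10,"dy":-0.6,"dz":0,"turn":0},
  ],
)

```text
clock: 14.97
position: [0.516, -0.036, 0.0701]
ee_rot: [-0.009, 0.734, 0.677, 0.043]
contact_force: [-3.3, -0.7, -1.0]
width: 0.0427
```

```bash
python3 m.py
```

```text
14.9667 [ 0.51604498 -0.03602041  0.07013323] 0.04270558889098354 [-3.33959034 -0.67442364 -0.95232807] toolx yaw 1.4915792795820304 z [ 0.04983837  0.07156739 -0.99618986]
521 (array([ 0.61324896, -0.04189948, -0.13212691]), np.float64(0.408657156910969))
1950 (array([ 0.59196985, -0.03896514, -0.09702487]), np.float64(0.9676190476190476))
```

Emit:
play_rows(
  series=[
    {"fingers":0,"dx":10,"dy":-0.6,"dz":0,"turn":0.005},
    {"fingers":0,"dx":10,"dy":-0.6,"dz":0,"turn":0},
    {"fingers":0,"dx":10,"dy":-0.6,"dz":0,"turn":0},
    {"fingers":0,"dx":8,"dy":-0.6,"dz":0,"turn":0},
    {"fingers":0,"dx":6,"dy":-0.6,"dz":0,"turn":0},
  ],
)

```text
clock: 15.58
position: [0.5549, -0.0379, 0.0697]
ee_rot: [-0.015, 0.733, 0.679, 0.039]
contact_force: [-5.8, 0.3, 1.7]
width: 0.0425
```

```bash
python3 m.py
```

```text
15.5833 [ 0.55489821 -0.03785498  0.06967578] 0.04249847696382288 [-5.83345468  0.34491441  1.732446  ] toolx yaw 1.4967928270747834 z [ 0.03694201  0.07443359 -0.99654148]
392 (array([ 0.55 , -0.035, -0.12 ]), np.float64(0.0))
2007 (array([ 0.63111227, -0.04160993, -0.0611919 ]), np.float64(0.9665572175605011))
```

Emit:
play_rows(
  series=[
    {"fingers":0,"dx":6,"dy":-0.4,"dz":0,"turn":0},
    {"fingers":0,"dx":5,"dy":-0.4,"dz":0,"turn":0},
    {"fingers":0,"dx":5,"dy":-0.4,"dz":0,"turn":0},
    {"fingers":0,"dx":5,"dy":-0.4,"dz":0,"turn":0},
  ],
)

```text
clock: 16.12
position: [0.5723, -0.0389, 0.0695]
ee_rot: [-0.017, 0.732, 0.68, 0.037]
contact_force: [-11.3, -1.8, 6.3]
width: 0.0428
```

Emit:
play_rows(
  series=[
    {"fingers":0,"dx":5,"dy":0,"dz":0,"turn":0},
    {"fingers":0,"dx":5,"dy":0,"dz":0,"turn":0},
  ],
)

```text
clock: 16.28
position: [0.5716, -0.0379, 0.0678]
ee_rot: [-0.026, 0.731, 0.681, 0.029]
contact_force: [-12.1, -1.0, 4.3]
width: 0.0425
```

```bash
sed -i 's/\[.55,-.035,-.12\]/[.65,-.043,-.06]/' m.py
cat >> m.py <<'E'
save(b,"s9full.png")
g=b["pixels"][150:330,180:430,::-1]
cv2.imwrite("pics/s9.png",cv2.resize(g,None,fx=3,fy=3,interpolation=2))
E
python3 m.py
```

```text
16.2833 [ 0.57162556 -0.03793734  0.06783046] 0.04248492806266773 [-12.13905694  -1.04437511   4.27737178] toolx yaw 1.499166050585493 z [ 0.0060939   0.07753936 -0.99697067]
231 (array([ 0.66876089, -0.0432306 , -0.07734233]), np.float64(0.17863567851412457))
1829 (array([ 0.64805613, -0.04276817, -0.06228984]), np.float64(0.8785975296711261))
```

View pics/s9.png

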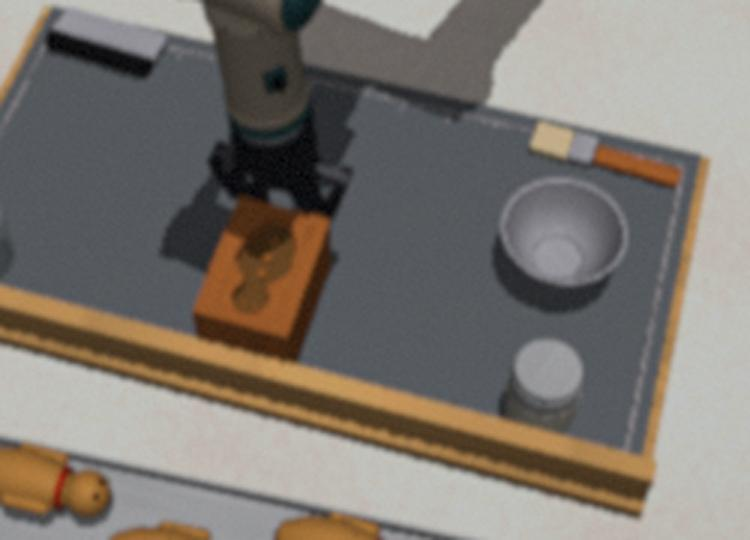

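Emit:
play_rows(
  series=[
    {"fingers":0,"dx":9,"dy":0,"dz":0,"turn":0.004},
    {"fingers":0,"dx":9,"dy":0,"dz":0,"turn":0},
    {"fingers":0,"dx":9,"dy":0,"dz":0,"turn":0},
  ],
)

```text
clock: 16.73
position: [0.5699, -0.0348, 0.0638]
ee_rot: [-0.049, 0.727, 0.685, 0.009]
contact_force: [-20.0, -0.6, 9.1]
width: 0.0424
```

Emit:
play_rows(
  series=[
    {"fingers":0,"dx":-12,"dy":0,"dz":0,"turn":0},
    {"fingers":0,"dx":-25,"dy":0,"dz":0,"turn":0},
    {"fingers":0,"dx":-30,"dy":0,"dz":15,"turn":0},
    {"fingers":0,"dx":-30,"dy":0,"dz":25,"turn":0},
    {"fingers":0,"dx":-30,"dy":0,"dz":30,"turn":0},
    {"fingers":0,"dx":-30,"dy":0,"dz":30,"turn":0},
    {"fingers":0,"dx":-30,"dy":0,"dz":30,"turn":0},
    {"fingers":0,"dx":-20,"dy":0,"dz":30,"turn":0},
    {"fingers":0,"dx":0,"dy":0,"dz":0,"turn":0},
  ],
)

```text
clock: 17.48
position: [0.3651, -0.0363, 0.226]
ee_rot: [-0.043, 0.728, 0.684, 0.013]
contact_force: [0.6, -0.6, 0.5]
width: 0.0429
```

```bash
cat >> m.py <<'E'
V=[]
for im in(a,b):
    r=reg(im,"board",True); V.append((im,r)); print("board",fit([(im,r)],bpts,[.54,-.02,-.06]))
g=a["pixels"][140:300,150:420,::-1]
cv2.imwrite("pics/t2.png",cv2.resize(g,None,fx=2.9,fy=2.9,interpolation=2))
for l in("bowl","jar","tin","scraper","brush"):
    m=masks_of(a,l); print(l,m and np.round(m[0]["xy"]))
E
python3 m.py
```

```text
17.4833 [ 0.36513523 -0.03626295  0.22604738] 0.042909325611196425 [ 0.55197636 -0.61508546  0.51640168] toolx yaw 1.5076183402833214 z [-0.03987147  0.07912929 -0.99606668]
1267 (array([ 0.65064093, -0.04322313, -0.079612  ]), np.float64(0.9689461991693229))
1832 (array([ 0.64705719, -0.0434692 , -0.05976277]), np.float64(0.8679980808444284))
board (array([ 0.54275782, -0.02403365, -0.06012115]), np.float64(0.9745319561741298))
board (array([ 0.54678788, -0.02405869, -0.06687359]), np.float64(0.9874405054639115))
bowl [213. 223.]
jar [380. 183.]
tin [210. 170.]
scraper [372. 274.]
brush [207. 262.]
```

View pics/t2.png

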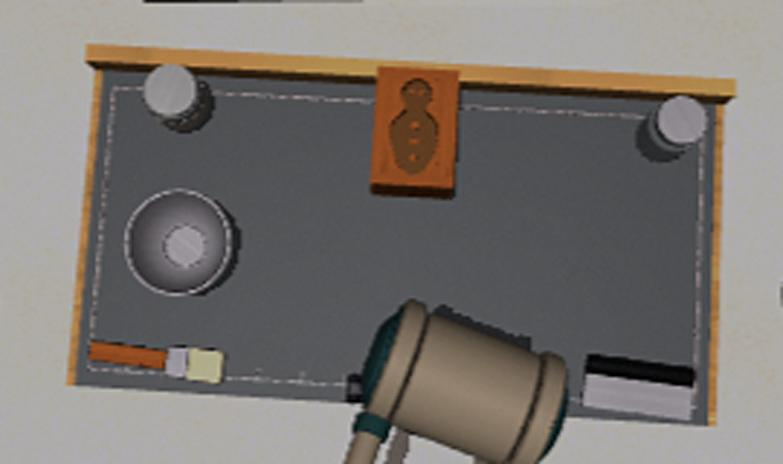

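Flush to the eye, but the two cameras' yaw estimates differ by about 0.02 rad. I'll press once more with closed fingers at the centre of the front face, which forces it flat on the rail.

Emit:
play_rows(
  series=[
    {"fingers":1,"dx":30,"dy":-1,"dz":-25,"turn":0},
    {"fingers":1,"dx":30,"dy":-1,"dz":-30,"turn":0},
    {"fingers":1,"dx":30,"dy":0,"dz":-30,"turn":0},
    {"fingers":1,"dx":30,"dy":0,"dz":-30,"turn":0},
    {"fingers":1,"dx":15,"dy":0,"dz":-25,"turn":0},
    {"fingers":1,"dx":0,"dy":0,"dz":-8,"turn":0},
    {"fingers":1,"dx":0,"dy":0,"dz":0,"turn":0},
  ],
)

```text
clock: 18.62
position: [0.5052, -0.0378, 0.0679]
ee_rot: [-0.045, 0.727, 0.685, 0.011]
contact_force: [-0.7, 0.0, 0.3]
width: 0.0001
```

Emit:
play_rows(
  series=[
    {"fingers":1,"dx":15,"dy":-0.5,"dz":5,"turn":0},
    {"fingers":1,"dx":15,"dy":-0.5,"dz":0,"turn":0},
    {"fingers":1,"dx":15,"dy":0,"dz":0,"turn":0},
    {"fingers":1,"dx":10,"dy":0,"dz":0,"turn":0},
    {"fingers":1,"dx":6,"dy":0,"dz":0,"turn":0},
    {"fingers":1,"dx":6,"dy":0,"dz":0,"turn":0},
    {"fingers":1,"dx":6,"dy":0,"dz":0,"turn":0},
    {"fingers":1,"dx":7,"dy":0,"dz":0,"turn":0},
  ],
)

```text
clock: 19.28
position: [0.5691, -0.0375, 0.0763]
ee_rot: [-0.058, 0.726, 0.685, -0.0]
contact_force: [-16.9, -0.1, 7.1]
width: 0.0001
```

Emit:
play_rows(
  series=[
    {"fingers":1,"dx":9,"dy":0,"dz":0,"turn":0},
    {"fingers":1,"dx":9,"dy":0,"dz":0,"turn":0},
    {"fingers":1,"dx":-10,"dy":0,"dz":0,"turn":0},
    {"fingers":1,"dx":-25,"dy":0,"dz":0,"turn":0},
    {"fingers":1,"dx":-30,"dy":0,"dz":0,"turn":0},
    {"fingers":1,"dx":-30,"dy":0,"dz":25,"turn":0},
    {"fingers":1,"dx":-30,"dy":0,"dz":30,"turn":0},
    {"fingers":1,"dx":-30,"dy":0,"dz":30,"turn":0},
    {"fingers":1,"dx":-30,"dy":0,"dz":30,"turn":0},
    {"fingers":1,"dx":0,"dy":0,"dz":0,"turn":0},
  ],
)

```text
clock: 20.12
position: [0.3724, -0.0349, 0.1882]
ee_rot: [-0.079, 0.725, 0.684, -0.02]
contact_force: [0.1, -0.7, 0.3]
width: 0.0006
```

```bash
python3 m.py && python3 -c "
from rig import *;print(sign_off())"
```

```text
20.1167 [ 0.37236522 -0.034864    0.18822812] 0.0006165490900833068 [ 0.12281929 -0.66471337  0.25849313] toolx yaw 1.5081269178117163 z [-0.13764323  0.08729246 -0.98662778]
1235 (array([ 0.65087397, -0.04432376, -0.0602003 ]), np.float64(0.9419616947185142))
1790 (array([ 0.64957903, -0.04311586, -0.05187199]), np.float64(0.8650435098996392))
board (array([ 0.54227938, -0.02436572, -0.05922473]), np.float64(0.985227544025193))
board (array([ 0.54777944, -0.0255239 , -0.06493553]), np.float64(0.9833246288144445))
bowl [215. 220.]
jar [126. 244.]
tin [212. 171.]
scraper [372. 274.]
brush [206. 262.]
the job is handed in; nothing more can be done
None
```

I tipped the mould over to the left in two quarter turns, and it rested on its side between them. I then slid it back to the rail and pressed it there at about 20 N, first with two fingers and then at the centre of its front face. I handed the job in at about 20 s, with the arm clear of everything.

**Slips on the way:** my first push near the top slid the mould about 43 mm instead of tipping it. On a second try it tilted and fell back when the fingers slipped over its top edge. The third try worked.

**Last checks:**
- **Carved face:** it is up, as seen in the pictures taken after the second turn and after the first press against the rail.
- **Square:** the top camera puts the mould and the board at the same angle, −0.060 and −0.059 rad. The scene camera gives −0.052 and −0.065 rad, but the rail hides part of the mould in that view, so I trust the top camera more.
- **Flush:** the mould stopped moving under the final pushes, and no gap showed in the last picture I viewed, taken before the second press.
- **Other things on the board:** the bowl, tin, scraper and brush are within a few pixels of where they started, about the scatter of the detections. I did not check the cutter or the mug by measurement.
- **Jar:** the final detection put it in the wrong place (pixel 126,244), off the board. I took that as a false detection, because one move earlier it was found at its starting spot and the arm did not go near it after that. I did not look again to confirm.

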